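# Load the colour-measuring shuttle and slide the sample in front of the lens

## Task

One cup of the sliding shuttle on the colour-measuring bench already holds the small reference jar: take the larger pigment jar that stands in front of the bench, stand it upright in the empty cup, and slide the shuttle fully home against the end stop that brings the larger jar in front of the lens. Leave the small jar upright in its own cup, and the loupe and the roll of tape where they are.

Things in the scene. Friction and masses are not known exactly. Their poses are not given: they have to be found in the camera images.
- bench: the colour-measuring bench, fixed on the table: dark steel bed 76 x 404 x 10 mm (its x, y, z) with two guide rods along its y and a dark steel end stop, 33 mm high, at each end. Origin: under the centre of the bed, at z = 0. Own x points away from the robot, y along the rods to the left, z up; yaw within 0.15 rad of 0
- focus (a point): the measuring place before the lens: fixed point on the bed's centre line, mid-length, at cup-floor height (26 mm). The grey measuring head (60 x 84 mm, 83 mm high) stands behind it, at bench own x 78 to 138 mm; its dark lens barrel points at this place and ends 48 mm from the centre line
- shuttle (a joint): slide of the shuttle (pale aluminium plate 68 x 212 mm with two cups) along the bench's own y: 0 = middle, +0.075 m = against the left stop, -0.075 m = against the right stop. It stays where it is left; about 2 N of friction (plus 6 N per m/s). It starts within 4 mm of the middle
- cup_left (a point): centre of the floor of the shuttle's left cup (bench own +y side), moves with the shuttle; 75 mm from the shuttle's middle, so it is at the focus when the joint is -0.075. The cup is a low round rim 8 mm high, inside diameter 49 mm, outside 57 mm, floor 26 mm above the table
- cup_right (a point): the same for the right cup (own -y side); it is at the focus when the joint is +0.075
- handle (a point): the shuttle's upright black round handle, in front of the shuttle's middle (54 mm towards the robot from the centre line): 16 mm diameter, from 30 to 66 mm above the table, free all round; this point is on its axis, 13 mm below its top (53 mm above the table). It can be pinched from above or pushed sideways
- jar_large: the larger pigment jar, the only jar standing on the table in front of the bench: straight round body 42 mm diameter and 45 mm high, then a black screw cap 40 mm diameter and 10 mm high (55 mm in all), 0.06 to 0.13 kg. Origin: centre of its underside, z up
- jar_small: the small reference jar: 37 mm diameter, 47 mm high with a white cap, standing in one of the two cups (which one varies). Origin: centre of its underside, z up
- loupe: black eye loupe, 37 mm diameter, 38 mm high, waisted, standing in front of the bench; not to be moved. Origin: centre of its underside
- tape_roll: roll of masking tape lying flat in front of the bench, 64 mm diameter, 19 mm high; not to be moved. Origin: centre of its underside

How it is judged:
At the end, for the whole second after the job is handed in: the larger jar stands upright (within 0.08 rad) and at rest on the floor of the cup that was empty, within 10 mm of the focus in plan; the shuttle is within 4 mm of the end stop that puts that cup in front of the lens; the small jar still stands upright in its own cup (horizontal distance between jar_large and focus below 0.01 m and z of jar_large in the frame of focus between -0.004 and 0.004 m and angle between each of jar_large, jar_small's own z axis and vertical below 0.08 rad and ((value of joint shuttle above 0.071 m and distance between jar_large and cup_right below 0.008 m and distance between jar_small and cup_left below 0.01 m) or (value of joint shuttle below -0.071 m and distance between jar_large and cup_left below 0.008 m and distance between jar_small and cup_right below 0.01 m)) and linear speed of each of jar_large, jar_small below 0.02 m/s); the robot touches nothing.
It fails at once if the small reference jar is tipped or lifted out of its cup (angle between jar_small's own z axis and vertical above 0.4 rad or (distance between jar_small and cup_left above 0.025 m and distance between jar_small and cup_right above 0.025 m)).
It fails at once if the loupe or the roll of tape is moved more than 20 mm (distance of any of loupe, tape_roll from where it was at the start of the episode above 0.02 m).
It also fails if it takes over 48 s, if anything falls off the work surface, if the arm or the gripper's body presses on something with over 40 N, if the wrist force passes 120 N, or if a joint passes its speed limit or range.

## Robot

A 6-joint arm with a two-finger parallel gripper is mounted at the origin on a cart in front of the work surface, level with it; the furniture and walls round the work are solid. World frame = base frame: x ahead of the robot, y to its left, z up, the work surface at z = 0. Lengths are in m, angles in rad, forces in N, time in s.
With the tool pointing down it reaches from about 0.3 to 1 m from the base axis. Payload 5.1 kg.
Tool frame: the origin (TCP) lies between the finger pads; the fingertips stand 11 mm ahead of it and the grasp point (between the pads) lies 8 mm behind it; z points along the fingers, y is the line along which they close (so a half turn about z gives the same grasp; the last joint's range is limited). The gripper opens to 95 mm and grips with 3 to 60 N. Pads are 20 mm wide; open, the fingers measure 119 mm over their backs; the gripper's body (75 mm by 180 mm) begins 59 mm behind the grasp point.
Start: joints at [1.189, 0.124, 1.65, -0, 1.367, -0.083], TCP at [0.191, 0.621, 0.226] pointing down, gripper open.
Joint ranges: [-2.61, 2.61], [-1.02, 2.33], [0.03, 2.71], [-1.35, 4.49], [0.32, 2.68], [-2.91, 2.91]. Speed limits (rad/s): [2.57, 2.57, 3.14, 3.14, 3.14, 3.14].

## Interface

Orientations are given as a 3x3 rotation matrix whose columns are the frame's x, y, z axes.
In Python, from cell import r, viewer, sensors gives the robot as it stands (r), with the cameras (viewer) and the readings (sensors).
- The arm moves only by the tool send_path, called after "Call:" as name(argument=value, ...) on one line, values as JSON. Schema: {"type":"object","properties":{"plan":{"type":"string"},"force":{"type":"number"},"only":{"type":"string"},"quiet":{"type":"boolean"},"lines":{"type":"string"}},"required":["plan"],"additionalProperties":false}. plan is a string of 1 to 10 rows, parted by a bar, with the numbers parted by commas; each row has 7 numbers: the finger opening in m, then dx, dy, dz in shares of the most that a row can go, 1 being 62.5 mm, then a rotation vector rx, ry, rz in shares of pi/2 rad (1.0 is pi/2 rad); each row shifts and turns the commanded pose from where the row before left it, along the tool's axes as they then stand; what a row does not reach is not made up. A row lasts 1/8 s, in which the tool goes at most 0.0625 m and 0.188 rad, less where a joint would pass 70% of its speed; a pose out of reach is approached as far as the arm can. The fingers move at their own pace and stop on an object; force is the grip in N (left out, the last holds). Time passes only in rows, so rows that do not move let the fingers close. The tool returns the time, the measured TCP pose, the force, the opening and the grip force at its end. only (a regular expression) keeps the lines of the reply that match it, lines (a string "A,B") keeps lines A to B, and quiet returns only ok. Input that does not fit is refused with a message, and nothing moves.
- sensors.observe(): the state, without advancing time (a new reading comes with each control period).
- viewer.camera(name): name is "scene" or "side" or "wrist"; returns the picture (480x640x3 uint8, red, green, blue); there is no depth.
- viewer.get_calibration(name): a dict with "K" (3x3 intrinsics, pixels), "k1" (the pictures are not rectified: a ray, as slopes to the right and down, at radius r is drawn at 1 + k1 r^2 times it, then the intrinsics apply), "rvec" (rotation vector, rad) and "tvec" (3), from world to camera coordinates, as OpenCV has them; the wrist camera has in their place "hand_eye" (4x4, takes a point from camera to tool coordinates, whose origin is the TCP and whose axes are the flange's). Camera axes: x right, y down, z forward; pixel columns grow to the right and rows downward; lengths in m; the calibration is good to about 2 mm. A picture is of the moment at which its call begins: read the wrist's pose just before it. get_calibration takes no time and is no camera call.
- r.finish_job(): hands the job in; it is judged then, once.
The state is a dict: "time_s": time; "joint_pos": joint angles; "qvel": joint speeds; "tau": joint torques, N m; "eef_pos": TCP position; "eef_rot": TCP orientation; "force": force on the tool from outside, world axes, zero at the start; "moment": the same for the moment, N m; "opening": finger opening in m; "finger_force": force on a finger pad.
Only numpy, scipy, OpenCV 4.12 (cv2) and the standard library are available. Lean on these libraries where they do the work, as an engineer would, in place of code of your own. Each camera call takes 0.05 s, during which the arm holds its last target. There are 200 camera calls.

## Working session

There is one attempt and no reset: what is moved stays moved. The work goes in short steps, Python scripts to look and compute and a tool call to move; the robot and the scene stay as the last step left them, time stands still between calls to the robot, and variables do not carry over. Pictures are saved under pics/ and viewed, at most 10 in all, crops included, and the job is handed in when it is done.

```bash
ls; mkdir -p pics
```

Run:
```python
from cell import r, viewer, sensors
import cv2,numpy as np
for n in("scene","side"):
    cv2.imwrite(f"pics/{n}0.png",viewer.camera(n)[:,:,::-1]); print(n,viewer.get_calibration(n))
print(viewer.get_calibration("wrist"));s=sensors.observe();print(s["eef_pos"],s["eef_rot"],s["time_s"])
```

```text
cell.py
pics
scene {'K': array([[496.98070184,   0.        , 316.51311553],
       [  0.        , 496.98070184, 244.3871084 ],
       [  0.        ,   0.        ,   1.        ]]), 'k1': 0.018020427528553883, 'rvec': array([ 2.17364373, -1.16624418,  0.43231858]), 'tvec': array([-0.32068789,  0.33921534,  0.69451471])}
side {'K': array([[545.26446467,   0.        , 320.62870822],
       [  0.        , 545.26446467, 249.34660656],
       [  0.        ,   0.        ,   1.        ]]), 'k1': -0.06685740491719783, 'rvec': array([ 2.15738395, -0.30613936,  0.13433383]), 'tvec': array([-0.51465696,  0.12393117,  1.09597858])}
{'K': array([[352.07433696,   0.        , 325.49834214],
       [  0.        , 352.07433696, 237.42572047],
       [  0.        ,   0.        ,   1.        ]]), 'k1': -0.026752449323895748, 'hand_eye': array([[ 1.80208316e-04, -9.59408696e-01, -2.82019362e-01,
         7.88836469e-02],
       [ 9.99999973e-01,  2.13359490e-04, -8.68402765e-05,
         2.34217422e-04],
       [ 1.43486824e-04, -2.82019339e-01,  9.59408709e-01,
        -1.60573275e-01],
       [ 0.00000000e+00,  0.00000000e+00,  0.00000000e+00,
         1.00000000e+00]])}
[0.19115513 0.62068295 0.22452695] [[-9.55693903e-01  2.94361469e-01 -6.99779249e-04]
 [ 2.94362257e-01  9.55692366e-01 -1.72125066e-03]
 [ 1.62103813e-04 -1.85097736e-03 -9.99998274e-01]] 0.1
```

View pics/scene0.png

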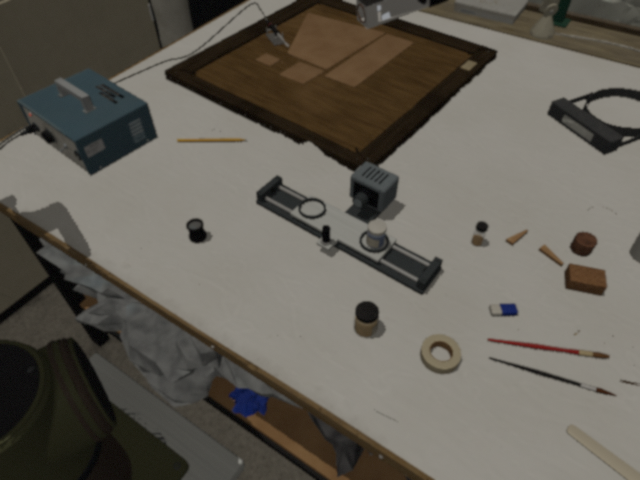

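View pics/side0.png

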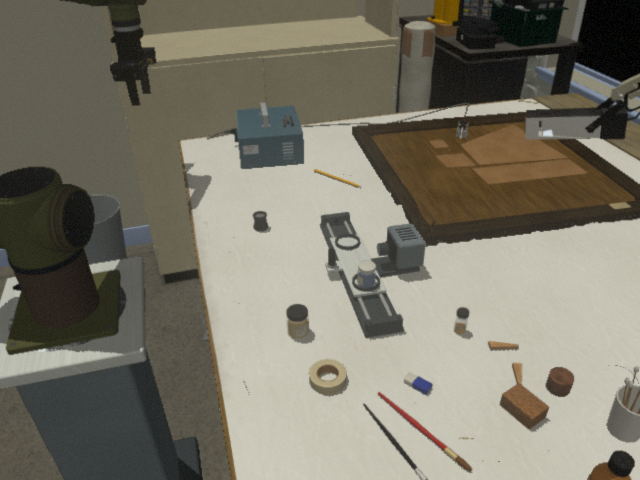

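The scene view shows the loupe at (196,231), the empty left cup at (313,208), the small jar in the right cup at (376,236), the handle at (326,236), the large jar's cap at (367,310) and the tape at (441,353). The side view agrees: jar cap at (298,312), empty cup at (347,242), handle at (332,257). So the target is the left cup, which needs joint = -0.075.

Create h.py:
```python
import cv2,numpy as np
from cell import r, viewer, sensors
def pose(n,s=None):
    c=viewer.get_calibration(n)
    if n!="wrist":
        R=cv2.Rodrigues(c["rvec"])[0]; return c,R.T,-R.T@c["tvec"]
    H=c["hand_eye"]; E=np.array(s["eef_rot"])
    return c,E@H[:3,:3],E@H[:3,3]+np.array(s["eef_pos"])
def ray(n,uv,s=None):
    c,R,o=pose(n,s); k=c["k1"]
    p=cv2.undistortPoints(np.array([[uv]],float),c["K"],np.array([k,0,0,0]))[0,0]
    return o,R@np.array([*p,1])
def plane(n,uv,z,s=None):
    o,d=ray(n,uv,s); return o+d*(z-o[2])/d[2]
def proj(n,P,s=None):
    c,R,o=pose(n,s); q=R.T@(np.array(P)-o); 
    return cv2.projectPoints(q.reshape(1,1,3),np.zeros(3),np.zeros(3),c["K"],np.array([c["k1"],0,0,0]))[0][0,0]
def tri(a,b,s=None):
    A=[];B=[]
    for n,uv in(a,b):
        o,d=ray(n,uv,s);d/=np.linalg.norm(d);M=np.eye(3)-np.outer(d,d);A.append(M);B.append(M@o)
    return np.linalg.lstsq(np.vstack(A),np.hstack(B),rcond=None)[0]
def delta(goal):
    s=sensors.observe();return np.array(s["eef_rot"]).T@(np.array(goal)-s["eef_pos"])
```

Run:
```python
from h import *
np.set_printoptions(precision=4,suppress=True)
for name,a,b,z in[("cap",(367,309),(297.5,312),.055),("cup",(313,208),(347,242),.034),("loupe",(195,224),(260,215),.038),("tape",(441,352),(328,375),.019),("handletop",(326,230),(331,248),.066),("small",(377,228),(366,267),.073)]:
    print(name,plane("scene",a,z),plane("side",b,z),tri(("scene",a),("side",b)))
for n,uv in(("scene",(276,182)),("scene",(435,263)),("side",(335,216)),("side",(384,328))):print(plane(n,uv,.033))
```

```text
cap [ 0.4399 -0.1928  0.055 ] [ 0.4356 -0.2006  0.055 ] [ 0.4391 -0.1933  0.0511]
cup [0.6059 0.0271 0.034 ] [0.6021 0.0208 0.034 ] [0.6054 0.0271 0.0315]
loupe [0.438  0.1935 0.038 ] [0.4356 0.1886 0.038 ] [0.4373 0.1935 0.0364]
tape [ 0.4561 -0.3246  0.019 ] [ 0.4552 -0.3315  0.019 ] [ 0.4582 -0.3247  0.0127]
handletop [ 0.5439 -0.0444  0.066 ] [ 0.5483 -0.036   0.066 ] [ 0.5442 -0.0446  0.0698]
small [ 0.5945 -0.1239  0.073 ] [ 0.5927 -0.1296  0.073 ] [ 0.5959 -0.1233  0.0693]
[0.629  0.1384 0.033 ]
[ 0.6104 -0.2403  0.033 ]
[0.6095 0.1378 0.033 ]
[ 0.581  -0.2644  0.033 ]
```

The rows are not in the units I measure in: shifts go in shares of 62.5 mm and turns go in shares of pi/2 rad. I convert before sending: -0.056 m is -0.896, -0.02 m is -0.32, -0.12 rad / 1.5708 = -0.0764.

Call:
send_path(plan="0.095,0,0,0,0,0,-0.0764 | 0.095,0,0,0,0,0,-0.07 | 0.095,-0.32,-0.896,0,0,0,0 | 0.095,-0.32,-0.896,0,0,0,0 | 0.095,-0.32,-0.896,0,0,0,0 | 0.095,-0.32,-0.896,0,0,0,0 | 0.095,-0.32,-0.896,0,0,0,0 | 0.095,-0.32,-0.896,0,0,0,0 | 0.095,-0.32,-0.896,0,0,0,0 | 0.095,-0.32,-0.896,0,0,0,0")

```text
time_s: 1.35
eef_pos: [0.32, 0.1615, 0.2254]
eef_rot: [[-0.998, 0.068, 0.001], [0.068, 0.998, 0.0], [-0.001, 0.0, -1.0]]
force: [1.3, -0.5, 0.4]
opening: 0.0951
finger_force: 0.0
```

Call:
send_path(plan="0.095,-0.32,-0.88,0,0,0,0 | 0.095,-0.32,-0.88,0,0,0,0 | 0.095,-0.32,-0.88,0,0,0,0 | 0.095,-0.32,-0.88,0,0,0,0 | 0.095,-0.32,-0.88,0,0,0,0 | 0.095,0,0,0,0,0,0 | 0.095,0,0,0,0,0,0")

```text
time_s: 2.22
eef_pos: [0.4006, -0.1177, 0.2251]
eef_rot: [[-0.998, 0.069, -0.001], [0.069, 0.998, 0.001], [0.001, 0.001, -1.0]]
force: [0.9, 0.9, 0.1]
opening: 0.0948
finger_force: 0.0
```

Run:
```python
from h import *
s=sensors.observe();im=viewer.camera("wrist");cv2.imwrite("pics/w1.png",im[:,:,::-1]);print(s["eef_pos"],s["eef_rot"])
import pickle;pickle.dump({k:np.array(s[k]) for k in("eef_pos","eef_rot")},open("w1.pkl","wb"))
```

```text
[ 0.40062569 -0.11768773  0.22505222] [[-9.97589124e-01  6.93869161e-02 -1.18153123e-03]
 [ 6.93857486e-02  9.97589401e-01  1.00198747e-03]
 [ 1.24820785e-03  9.17590377e-04 -9.99998800e-01]]
```

View pics/w1.png

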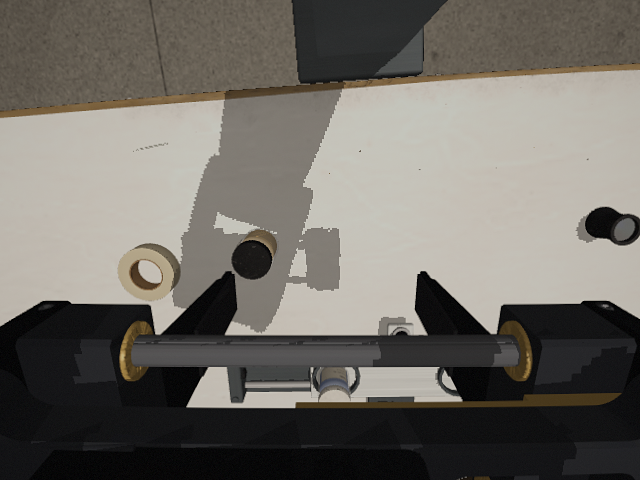

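The wrist view shows the jar's cap at (252,260), the tape at (150,271), and the loupe at the right. The gripper hides the bench, so I'll refine the jar position here, then fly over to see the bench.

Run:
```python
from h import *
import pickle
s=pickle.load(open("w1.pkl","rb"));np.set_printoptions(precision=4,suppress=True)
im=cv2.imread("pics/w1.png");g=im.max(2)
m=np.zeros_like(g);m[225:285,226:290]=(g[225:285,226:290]<55)*255
m=cv2.morphologyEx(m,cv2.MORPH_OPEN,np.ones((5,5)))
c=max(cv2.findContours(m,0,2)[0],key=cv2.contourArea);e=cv2.minEnclosingCircle(c);print(e,cv2.fitEllipse(c))
P=plane("wrist",e[0],.055,s);print(P, np.linalg.norm(plane("wrist",(e[0][0]+e[1],e[0][1]),.055,s)-P))
print("delta",delta([P[0],P[1],.13]))
```

```text
((251.52462768554688, 259.416259765625), 19.850908279418945) ((251.55459594726562, 259.34820556640625), (38.24116897583008, 38.90578079223633), 95.8526840209961)
[ 0.4364 -0.194   0.055 ] 0.01984081523777372
delta [-0.0409 -0.0743  0.0952]
```

Scaled: -0.037 m is -0.592, 0.03 m is 0.48.

Call:
send_path(plan="0.08,-0.328,-0.592,0.48,0,0,0 | 0.08,-0.328,-0.592,0.48,0,0,0 | 0.08,0,0,0.48,0,0,0 | 0.08,0,0,0,0,0,0 | 0.08,0,0,0,0,0,0")

```text
time_s: 2.9
eef_pos: [0.4375, -0.1937, 0.1369]
eef_rot: [[-0.998, 0.067, 0.002], [0.067, 0.998, -0.001], [-0.002, -0.001, -1.0]]
force: [0.3, 0.8, 1.0]
opening: 0.0799
finger_force: 0.0
```

Run:
```python
from h import *
print(delta([.4364,-.194,.027]))
```

```text
[ 0.00123321 -0.00027436  0.10992375]
```

Scaled: 0.05 m is 0.8, 0.04 m is 0.64.

Call:
send_path(plan="0.08,0,0,0.8,0,0,0 | 0.08,0.016,0,0.64,0,0,0 | 0.08,0,0,0.32,0,0,0 | 0.08,0,0,0,0,0,0 | 0.038,0,0,0,0,0,0 | 0.038,0,0,0,0,0,0 | 0.038,0,0,0,0,0,0 | 0.038,0,0,0,0,0,0", force=15)

```text
time_s: 3.9
eef_pos: [0.4361, -0.1947, 0.0261]
eef_rot: [[-0.998, 0.069, 0.001], [0.069, 0.998, -0.0], [-0.001, -0.0, -1.0]]
force: [-0.5, 0.8, -0.0]
opening: 0.0454
finger_force: 0.0
```

Scaled: -0.05 m is -0.8, -0.04 m is -0.64.

Call:
send_path(plan="0.038,0,0,0,0,0,0 | 0.038,0,0,0,0,0,0 | 0.038,0,0,-0.16,0,0,0 | 0.038,0,0,-0.64,0,0,0 | 0.038,0,0,-0.8,0,0,0 | 0.038,0,0,-0.8,0,0,0 | 0.038,0,0,-0.8,0,0,0", force=20)

```text
time_s: 4.78
eef_pos: [0.4355, -0.1943, 0.2275]
eef_rot: [[-0.998, 0.069, 0.0], [0.069, 0.998, -0.0], [-0.0, -0.0, -1.0]]
force: [0.5, -0.6, -1.4]
opening: 0.0418
finger_force: 20.0
```

Scaled: 0.039 m is 0.624, -0.034 m is -0.544.

Call:
send_path(plan="0.038,-0.544,0.624,0,0,0,0 | 0.038,-0.544,0.624,0,0,0,0 | 0.038,-0.544,0.624,0,0,0,0 | 0.038,-0.544,0.624,0,0,0,0 | 0.038,0,0,0,0,0,0 | 0.038,0,0,0,0,0,0")

```text
time_s: 5.52
eef_pos: [0.5818, -0.0483, 0.2254]
eef_rot: [[-0.998, 0.068, -0.001], [0.068, 0.998, -0.0], [0.001, -0.0, -1.0]]
force: [-0.0, 0.2, -1.2]
opening: 0.0418
finger_force: 20.0
```

Run:
```python
from h import *
s=sensors.observe();im=viewer.camera("wrist");cv2.imwrite("pics/w2.png",im[:,:,::-1])
import pickle;pickle.dump({k:np.array(s[k]) for k in("eef_pos","eef_rot")},open("w2.pkl","wb"))
```

```text
(no output)
```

View pics/w2.png

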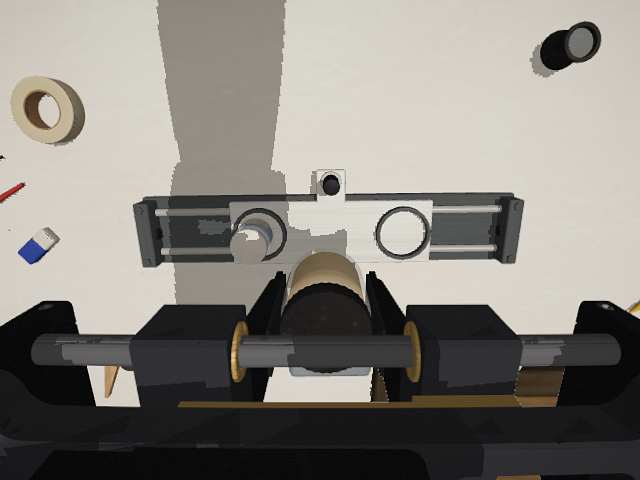

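The empty left cup is at (403,232), clean and unobstructed; handle top is at (331,183), small jar upright at (255,238), and the large jar is held between the fingers around x≈327.

Run:
```python
from h import *
import pickle
s=pickle.load(open("w2.pkl","rb"));np.set_printoptions(precision=4,suppress=True)
im=cv2.imread("pics/w2.png");g=im.max(2)
def blob(u,v,w,th):
    m=np.zeros_like(g);m[v-w:v+w,u-w:u+w]=(g[v-w:v+w,u-w:u+w]<th)*255
    cs=[c for c in cv2.findContours(m,cv2.RETR_LIST,cv2.CHAIN_APPROX_NONE)[0] if len(c)>20]
    return cs
for c in blob(403,232,31,110):
    if len(c)<60: continue
    e=cv2.fitEllipse(c);P=plane("wrist",e[0],.034,s);Q=plane("wrist",(e[0][0]+e[1][0]/2,e[0][1]),.034,s)
    print("ring",e,P,"r",np.linalg.norm(P-Q))
for c in blob(331,184,14,60):
    e=cv2.fitEllipse(c);print("handle",e,plane("wrist",e[0],.066,s))
# bench front edge line left/right, at z=.01
for u in(165,220,450,490):
    col=g[150:240,u].astype(int);v=150+np.argmax(col<110);print(u,v,plane("wrist",(u,v),.01,s))
```

```text
ring ((402.09356689453125, 232.3667755126953), (43.221073150634766, 47.45652770996094), 57.08279037475586) [0.6061 0.0297 0.034 ] r 0.02253064627980999
ring ((404.0136413574219, 232.0955810546875), (50.9316520690918, 58.96519088745117), 71.27204895019531) [0.6059 0.0317 0.034 ] r 0.026555975901805286
handle ((330.6487121582031, 184.82728576660156), (15.878227233886719, 19.82516098022461), 169.0314483642578) [ 0.5475 -0.0414  0.066 ]
165 196 [ 0.5547 -0.2207  0.01  ]
220 195 [ 0.5579 -0.1608  0.01  ]
450 193 [0.5725 0.0866 0.01  ]
490 193 [0.5754 0.1301 0.01  ]
```

Run:
```python
from h import *
print(delta([.606,.0305,.08]))
```

```text
[-0.01892094  0.08081049  0.14548363]
```

Scaled: 0.05 m is 0.8, 0.045 m is 0.72.

Call:
send_path(plan="0.038,-0.152,0.648,0.32,0,0,0 | 0.038,-0.152,0.648,0.32,0,0,0 | 0.038,0,0,0.8,0,0,0 | 0.038,0,0,0.72,0,0,0 | 0.038,0,0,0.16,0,0,0 | 0.038,0,0,0,0,0,0 | 0.038,0,0,0,0,0,0")

```text
time_s: 6.45
eef_pos: [0.6086, 0.0307, 0.0836]
eef_rot: [[-0.998, 0.069, 0.005], [0.069, 0.998, -0.0], [-0.005, 0.0, -1.0]]
force: [0.1, -0.0, -0.2]
opening: 0.0415
finger_force: 20.0
```

Run:
```python
from h import *
print(delta([.606,.0305,.053]))
for n in("scene","side"):
    im=viewer.camera(n); u,v=proj(n,[.606,.03,.05]).astype(int)
    cv2.imwrite(f"pics/{n}2.png",cv2.resize(im[v-60:v+60,u-80:u+80,::-1],None,fx=4,fy=4,interpolation=cv2.INTER_CUBIC));print(u,v)
```

```bash
python3 -c "
import cv2;a=cv2.imread('pics/scene2.png');b=cv2.imread('pics/side2.png');cv2.imwrite('pics/both2.png',cv2.resize(cv2.hconcat([a,b]),(800,300)))"
```

```text
[ 0.00267454 -0.00035987  0.03053883]
311 201
347 233
```

View pics/both2.png

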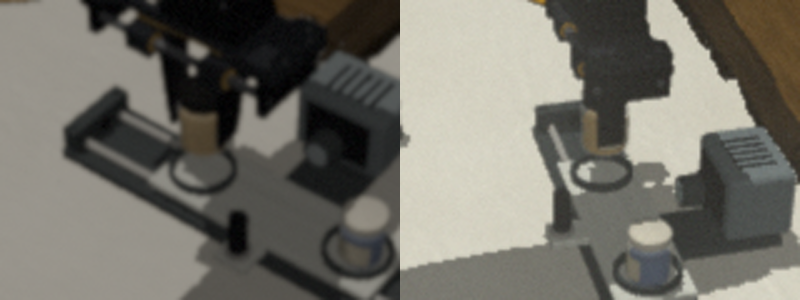

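Both views show the jar upright directly above the empty cup, with the small jar standing undisturbed. Correcting 2.7 mm and lowering.

Scaled: 0.0015 m is 0.024.

Call:
send_path(plan="0.038,0.024,0,0,0,0,0 | 0.038,0,0,0,0,0,0 | 0.038,0,0,0,0,0,0")

```text
time_s: 6.92
eef_pos: [0.6053, 0.0314, 0.0808]
eef_rot: [[-0.998, 0.069, 0.0], [0.069, 0.998, -0.0], [-0.0, -0.0, -1.0]]
force: [0.4, 0.6, -1.2]
opening: 0.0414
finger_force: 20.0
```

Run:
```python
from h import *
print(delta([.606,.0305,.053]))
```

```text
[-0.00074657 -0.00082177  0.02779383]
```

Scaled: 0.01 m is 0.16, 0.006 m is 0.096.

Call:
send_path(plan="0.038,-0.016,-0.016,0.16,0,0,0 | 0.038,0,0,0.16,0,0,0 | 0.038,0,0,0.096,0,0,0 | 0.038,0,0,0,0,0,0 | 0.038,0,0,0,0,0,0 | 0.038,0,0,0,0,0,0")

```text
time_s: 7.68
eef_pos: [0.6066, 0.0303, 0.0551]
eef_rot: [[-0.998, 0.069, 0.001], [0.069, 0.998, -0.0], [-0.001, 0.0, -1.0]]
force: [-0.8, -0.8, -0.3]
opening: 0.0417
finger_force: 20.0
```

Scaled: 0.0025 m is 0.04.

Call:
send_path(plan="0.038,0,0,0.04,0,0,0 | 0.038,0,0,0,0,0,0 | 0.038,0,0,0,0,0,0 | 0.038,0,0,0,0,0,0")

```text
time_s: 8.18
eef_pos: [0.6063, 0.0303, 0.0522]
eef_rot: [[-0.998, 0.069, 0.0], [0.069, 0.998, -0.0], [-0.0, -0.0, -1.0]]
force: [-0.1, 1.0, -0.8]
opening: 0.0419
finger_force: 20.0
```

Scaled: -0.05 m is -0.8, -0.03 m is -0.48.

Call:
send_path(plan="0.07,0,0,0,0,0,0 | 0.07,0,0,0,0,0,0 | 0.07,0,0,0,0,0,0 | 0.07,0,0,0,0,0,0 | 0.07,0,0,0,0,0,0 | 0.07,0,0,-0.48,0,0,0 | 0.07,0,0,-0.8,0,0,0 | 0.07,0,0,-0.8,0,0,0 | 0.07,0,0,0,0,0,0")

```text
time_s: 9.3
eef_pos: [0.6095, 0.0302, 0.1885]
eef_rot: [[-0.998, 0.069, 0.011], [0.069, 0.998, -0.0], [-0.011, 0.0, -1.0]]
force: [1.3, 0.6, -0.3]
opening: 0.0703
finger_force: 0.0
```

Run:
```python
from h import *
for n in("scene","side"):
    im=viewer.camera(n); u,v=proj(n,[.606,.03,.05]).astype(int)
    cv2.imwrite(f"pics/{n}3.png",cv2.resize(im[v-60:v+60,u-80:u+80,::-1],None,fx=4,fy=4,interpolation=cv2.INTER_CUBIC))
cv2.imwrite('pics/both3.png',cv2.resize(cv2.hconcat([cv2.imread(f'pics/{n}3.png') for n in("scene","side")]),(800,300)))
s=sensors.observe();print(delta([.547,-.042,.13]),delta([.547,-.042,.061]))
```

```text
[ 0.05436541 -0.07619233  0.05260931] [ 0.05444638 -0.07619391  0.12160927]
```

View pics/both3.png

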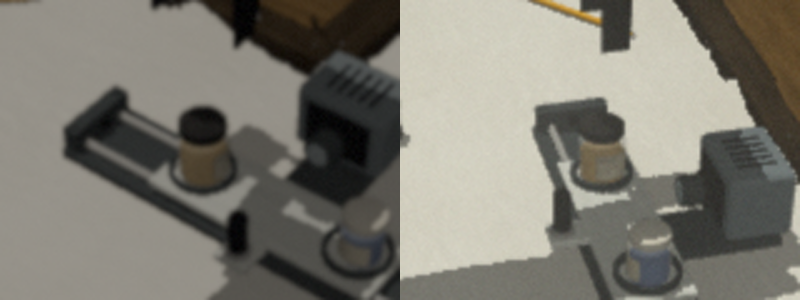

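The jar stands upright in the left cup in both views. Now I'll pinch the handle.

Scaled: 0.05 m is 0.8, -0.038 m is -0.608.

Call:
send_path(plan="0.05,0.432,-0.608,0,0,0,0 | 0.05,0.44,-0.608,0,0,0,0 | 0.05,0,0,0.8,0,0,0 | 0.05,0,0,0,0,0,0 | 0.05,0,0,0,0,0,0")

```text
time_s: 10.02
eef_pos: [0.5465, -0.0416, 0.1319]
eef_rot: [[-0.998, 0.068, -0.001], [0.068, 0.998, 0.0], [0.001, 0.0, -1.0]]
force: [-0.2, -0.2, 0.7]
opening: 0.0501
finger_force: 0.0
```

Run:
```python
from h import *
print(delta([.5475,-.0415,.047]))
```

```text
[-0.00108354  0.00011716  0.08490214]
```

Scaled: 0.04 m is 0.64, 0.03 m is 0.48.

Call:
send_path(plan="0.05,-0.016,0,0.64,0,0,0 | 0.05,0,0,0.48,0,0,0 | 0.05,0,0,0.224,0,0,0 | 0.05,0,0,0,0,0,0 | 0.012,0,0,0,0,0,0 | 0.012,0,0,0,0,0,0 | 0.012,0,0,0,0,0,0 | 0.012,0,0,0,0,0,0 | 0.012,0,0,0,0,0,0 | 0.012,0,0,0,0,0,0", force=12)

```text
time_s: 11.28
eef_pos: [0.5479, -0.0418, 0.0486]
eef_rot: [[-0.998, 0.069, 0.0], [0.069, 0.998, 0.0], [-0.0, 0.0, -1.0]]
force: [-0.2, 2.0, 3.3]
opening: 0.0159
finger_force: 12.0
```

Scaled: -0.009 m is -0.144, -0.008 m is -0.128.

Call:
send_path(plan="0.012,0,-0.048,0,0,0,0 | 0.012,0,-0.096,0,0,0,0 | 0.012,0,-0.144,0,0,0,0 | 0.012,0,-0.144,0,0,0,0 | 0.012,0,-0.144,0,0,0,0 | 0.012,0,-0.144,0,0,0,0 | 0.012,0,-0.144,0,0,0,0 | 0.012,0,-0.128,0,0,0,0 | 0.012,0,-0.08,0,0,0,0 | 0.012,0,0,0,0,0,0")

```text
time_s: 12.52
eef_pos: [0.544, -0.1101, 0.0486]
eef_rot: [[-0.998, 0.069, 0.002], [0.069, 0.998, -0.002], [-0.003, -0.002, -1.0]]
force: [6.3, -1.4, 3.4]
opening: 0.0158
finger_force: 12.0
```

Scaled: -0.003 m is -0.048, -0.002 m is -0.032.

Call:
send_path(plan="0.012,-0.016,-0.048,0,0,0,0 | 0.012,0,-0.032,0,0,0,0 | 0.012,0,0,0,0,0,0 | 0.012,0,0,0,0,0,0")

```text
time_s: 13.02
eef_pos: [0.5437, -0.1144, 0.0486]
eef_rot: [[-0.998, 0.069, -0.0], [0.069, 0.998, -0.001], [0.0, -0.001, -1.0]]
force: [2.0, 1.0, 5.8]
opening: 0.0156
finger_force: 12.0
```

Call:
send_path(plan="0.012,0,-0.032,0,0,0,0 | 0.012,0,0,0,0,0,0 | 0.012,0,0,0,0,0,0")

```text
time_s: 13.4
eef_pos: [0.5436, -0.1163, 0.0486]
eef_rot: [[-0.998, 0.069, 0.0], [0.069, 0.998, -0.001], [-0.0, -0.001, -1.0]]
force: [2.5, 0.7, 6.2]
opening: 0.0157
finger_force: 12.0
```

Scaled: -0.002 m is -0.032.

Call:
send_path(plan="0.012,0,-0.032,0,0,0,0 | 0.012,0,0,0,0,0,0 | 0.012,0,0,0,0,0,0")

```text
time_s: 13.78
eef_pos: [0.5435, -0.1183, 0.0486]
eef_rot: [[-0.998, 0.069, 0.0], [0.069, 0.998, -0.0], [-0.0, -0.0, -1.0]]
force: [2.1, 0.6, 5.4]
opening: 0.0156
finger_force: 12.0
```

Call:
send_path(plan="0.012,0,-0.032,0,0,0,0 | 0.012,0,0,0,0,0,0 | 0.012,0,0,0,0,0,0")

```text
time_s: 14.15
eef_pos: [0.5435, -0.119, 0.0486]
eef_rot: [[-0.998, 0.069, 0.0], [0.069, 0.998, 0.002], [-0.0, 0.002, -1.0]]
force: [2.4, 6.3, 7.3]
opening: 0.0155
finger_force: 12.0
```

Scaled: -0.002 m is -0.032.

Call:
send_path(plan="0.012,0,-0.032,0,0,0,0 | 0.012,0,0,0,0,0,0 | 0.012,0,0,0,0,0,0")

```text
time_s: 14.52
eef_pos: [0.5434, -0.119, 0.0485]
eef_rot: [[-0.998, 0.07, 0.0], [0.07, 0.998, 0.006], [0.0, 0.006, -1.0]]
force: [4.4, 13.1, 8.1]
opening: 0.0156
finger_force: 12.0
```

Call:
send_path(plan="0.05,0,0.032,0,0,0,0 | 0.05,0,0,0,0,0,0 | 0.05,0,0,0,0,0,0 | 0.05,0,0,0,0,0,0 | 0.05,0,0,-0.48,0,0,0 | 0.05,0,0,-0.8,0,0,0 | 0.05,0.32,0,-0.8,0,0,0 | 0.05,0.64,0,-0.32,0,0,0 | 0.05,0,0,0,0,0,0 | 0.05,0,0,0,0,0,0")

```text
time_s: 15.78
eef_pos: [0.4833, -0.1157, 0.1976]
eef_rot: [[-0.998, 0.069, -0.0], [0.069, 0.998, 0.0], [0.0, 0.0, -1.0]]
force: [-0.1, 0.0, -0.3]
opening: 0.0498
finger_force: 0.0
```

Run:
```python
from h import *
out=[]
for n in("scene","side"):
    im=viewer.camera(n); u,v=proj(n,[.6,-.07,.05]).astype(int)
    out.append(cv2.resize(im[v-75:v+75,u-100:u+100,::-1],(400,300),interpolation=cv2.INTER_CUBIC))
cv2.imwrite('pics/both4.png',cv2.hconcat(out))
im=viewer.camera("wrist");cv2.imwrite("pics/w4.png",im[:,:,::-1])
```

```text
(no output)
```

View pics/both4.png

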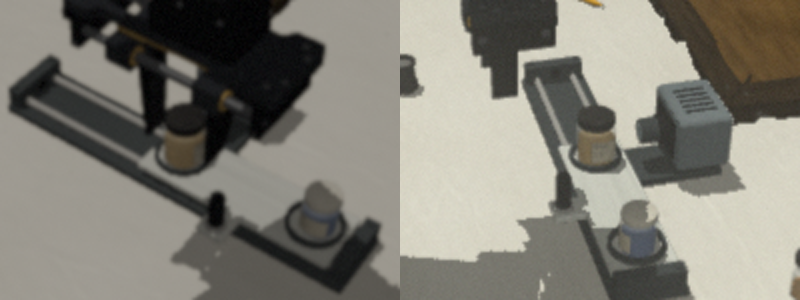

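View pics/w4.png

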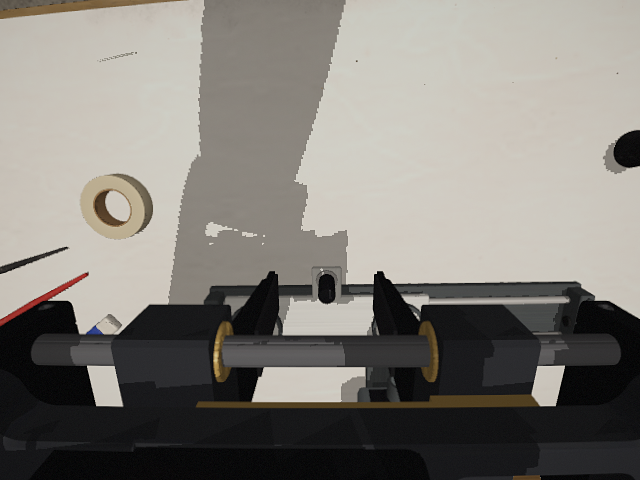

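Both views show the large jar upright in the left cup before the lens. The shuttle plate is against the right stop, the small jar is upright in its cup, and the gripper is clear. The wrist view shows the tape and loupe undisturbed.

```bash
python3 -c "
from cell import r, viewer, sensors
print(r.finish_job())"
```

```text
the job is handed in; nothing more can be done
None
```

I handed the job in after about 16 s of robot time: the large jar stands upright in the left cup before the lens, with the shuttle against the right stop. The last pictures show the small jar upright in its own cup and the loupe and tape where they were; no verdict came back.

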